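Load a sample cartridge and its gland nut on the sampler spindle

ROBOT

A 7-joint arm with a two-finger parallel gripper is mounted at the origin on the work surface. World frame = base frame: x ahead of the robot, y to its left, z up, the work surface at z = 0. Lengths are in m, angles in rad, forces in N, time in s.
With the tool pointing down it reaches from about 0.425 to 0.925 m from the base axis. Payload 6.8 kg.
Tool frame: the origin (TCP) lies midway between the tips of the shut fingers; the grasp point (between the pads) lies 19 mm behind it; z points along the fingers, y is the line along which they close (so a half turn about z gives the same grasp; the last joint's range is limited). The gripper opens to 85 mm and grips with 20 to 120 N. Pads are 22 mm wide; open, the fingers measure 114 mm over their backs; the gripper's body (76 mm by 85 mm) begins 54 mm behind the grasp point. The pads swing forward as they close: fully open they stand 13 mm farther back than shut.
Start: joints at [-1.288, 0.477, 0.022, 1.555, -0.011, 1.109, -0.083], TCP at [0.257, 0.624, 0.231] pointing down, gripper open.
Joint ranges: [-2.96, 2.96], [-0.34, 2.1], [-1.41, 1.46], [0.24, 2.44], [-1.37, 4.51], [0.17, 1.92], [-2.96, 2.96]. Speed limits (rad/s): [2.39, 2.39, 3.14, 3.14, 3.14, 3.14, 3.14].

INTERFACE

Orientations are given as a unit quaternion [w, x, y, z].
In Python, from station import bot gives the robot as it stands.
- The arm moves only by the tool jog_arm, never from a script. Its argument "rows" is a list of rows, each an object of numbers: "fingers": the finger opening in mm, from 0 to 85.4; "x", "y", "z": the shift along the tool's x, y, z in mm; "ax", "ay", "az": the turn, a rotation vector about the tool's x, y, z in degrees. A call has exactly 8 rows; each row shifts and turns the commanded pose from where the row before left it, along the tool's axes as they then stand; what a row does not reach is not made up. A row lasts 1/10 s, in which the tool goes at most 50 mm and 8.59 degrees, less where a joint would pass 70% of its speed; a pose out of reach is approached as far as the arm can. A call with a gripper value outside its range is refused whole. The fingers move at their own pace and stop on an object; "force" is the grip in N (left out, the last holds). Time passes only in rows, so rows that do not move let the fingers close, or fill a call up. It gives the time, the measured TCP pose, the force, the opening and the grip force at its end, in the units of the state.
- bot.get_obs(): the state, without advancing time (a new reading comes with each control period).
- bot.read_camera(name): name is "scene" or "top" or "wrist"; returns a dict with "pixels" (400x640x3 uint8, red, green, blue), "vertical_fov" (degrees; the focal length in pixels is half the picture's height over the tangent of half this angle, whatever the lens; pixels are square), "cx", "cy" (the principal point, pixels), "world_from_camera" (4x4, takes a point from camera to world coordinates). Camera axes: x right, y down, z forward; pixel columns grow to the right and rows downward; lengths in m; the calibration is good to about 2 mm. A picture is of the moment at which its call begins. There is no depth.
- bot.hand_in(): hands the job in; it is judged then, once.
The state is a dict: "t": time; "q": joint angles; "joint_vel": joint speeds; "joint_torque": joint torques, N m; "eef_pos": TCP position; "tool_rot": TCP orientation; "contact_force": force on the tool from outside, world axes, zero at the start; "torque": the same for the moment, N m; "gripper_width": opening from 0.0 (shut) to 1.0 (fully open); "grasp_force": force on a finger pad.
Only numpy, scipy, OpenCV 4.12 (cv2) and the standard library are available. Lean on these libraries where they do the work, as an engineer would, in place of code of your own. Each camera call takes 0.05 s, during which the arm holds its last target. There are 200 camera calls.

TASK

Load the sampler stand: lower the black sample cartridge over the upright spindle until it sits fully home on the stand and let go of it, then lower the larger of the two brass gland nuts over the same spindle so that it sits flat on top of the cartridge. Lower each part into place rather than dropping it, and leave both there, released.

Things in the scene. Friction and masses are not known exactly. Their poses are not given: they have to be found in the camera images.
- spindle_seat (a point): Centre of the round aluminium seat of the sampler stand, on the spindle's axis, at the seat's upper face (20 mm above the work surface). The stand is fixed: a blue square base plate 120 x 120 mm, 14 mm thick, a seat disc 64 mm in diameter and 6 mm thick on it, and a dark steel spindle 12 mm in diameter that rises 68 mm above the seat, its top 12 mm tapered. z points up the spindle.
- cartridge_mid (a point): Centre (half-way up, on the axis) of the black plastic sample cartridge: a loose upright tube with fine ribs, 50 mm in outer diameter, 50 mm tall, with a 30 mm bore right through, about 90 g. z is its axis; it starts standing on the work surface and either end may go down. It goes onto the spindle first. (A white cartridge of the same shape is a bystander.)
- nut_mid (a point): Centre (half-way up, on the axis) of the larger knurled brass gland nut: a loose upright ring 53 mm in outer diameter over the knurl, 44 mm tall, with a 30 mm plain bore right through (no thread), about 350 g. z is its axis; it starts standing on the work surface and either end may go down. It goes on the spindle second, on top of the cartridge. (The smaller brass nut, 33 mm in diameter and 26 mm tall, is a bystander and does not fit the spindle.)
Mind the look-alikes: they are no part of the job. Leave any green or red look-alike of the part that bears nut_mid alone.

How it is judged:
On the way:
1. the black cartridge sits home on the spindle, let go, before the large nut is brought to the spindle (horizontal distance between cartridge_mid and spindle_seat below 0.013 m and z of cartridge_mid in the frame of spindle_seat between 0.017 and 0.033 m and angle between cartridge_mid's own z axis and vertical below 0.17 rad and contact force between the fingers and cartridge below 0.1 N and horizontal distance between nut_mid and spindle_seat above 0.08 m), for 0.2 s.
At the end, for the whole second after the job is handed in: The black cartridge stands on the seat, over the spindle (axis within 13 mm of the spindle's, height within 8 mm of fully home, upright within 10 degrees), and the larger brass nut lies on top of it, over the same spindle, to the same tolerances (horizontal distance between each of cartridge_mid, nut_mid and spindle_seat below 0.013 m and z of cartridge_mid in the frame of spindle_seat between 0.017 and 0.033 m and angle between each of cartridge_mid, nut_mid's own z axis and vertical below 0.17 rad and z of nut_mid in the frame of spindle_seat between 0.064 and 0.08 m); the robot touches nothing.
It fails at once if the black cartridge is dropped or thrown (moves faster than 0.8 m/s with no finger on it, a fall of some 30 mm) (linear speed of cartridge above 0.8 m/s and contact force between the fingers and cartridge below 0.1 N).
It fails at once if the larger brass nut is dropped or thrown (moves faster than 0.8 m/s with no finger on it, a fall of some 30 mm) (linear speed of nut above 0.8 m/s and contact force between the fingers and nut below 0.1 N).
It also fails if it takes over 50 s, if anything falls off the work surface, if the arm or the gripper's body presses on something with over 40 N, if the wrist force passes 120 N, or if a joint passes its speed limit or range.

## Working session

There is one attempt and no reset: what is moved stays moved. The work goes in short steps, Python scripts to look and compute and a tool call to move; the robot and the scene stay as the last step left them, time stands still between calls to the robot, and variables do not carry over. Pictures are saved under pics/ and viewed, at most 10 in all, crops included, and the job is handed in when it is done.

Besides the shell and the picture viewer there is one more tool, called after ">>>" as name(argument=value, ...), one argument or row to a line, values as JSON. jog_arm: Moves the arm, as the interface text tells. Its arguments: {"type":"object","properties":{"rows":{"type":"array","items":{"type":"object","properties":{"fingers":{"type":"number"},"x":{"type":"number"},"y":{"type":"number"},"z":{"type":"number"},"ax":{"type":"number"},"ay":{"type":"number"},"az":{"type":"number"}}}},"force":{"type":"number"}},"required":["rows"]}

```bash
mkdir -p pics; python3 - <<'E'
from station import bot
import cv2,numpy as np
o=bot.get_obs();print(o['t'],o['eef_pos'],o['tool_rot'],o['contact_force'])
for n in ("top","scene"):
    c=bot.read_camera(n);cv2.imwrite(f"pics/{n}0.png",c["pixels"][:,:,::-1])
    print(n,c["vertical_fov"],c["cx"],c["cy"],np.round(c["world_from_camera"],4).tolist())
E
```

```text
0.0 [0.25686942 0.62356648 0.23032087] [-1.25438377e-04  1.94111470e-01  9.80979050e-01 -9.07821823e-04] [-0.79871997  0.19057925  0.26619381]
top 44.36848016386446 319.69643296910147 200.44811769219518 [[-0.0222, -0.994, 0.1067, 0.4693], [-0.9997, 0.0211, -0.0119, 0.0272], [0.0096, -0.1069, -0.9942, 0.942], [0.0, 0.0, 0.0, 1.0]]
scene 44.430827560980944 322.39817916452057 194.33901378278688 [[-0.4789, 0.4841, -0.7323, 1.2383], [0.8778, 0.2718, -0.3944, 0.3815], [0.0082, -0.8317, -0.5551, 0.5688], [0.0, 0.0, 0.0, 1.0]]
```

View pics/top0.png

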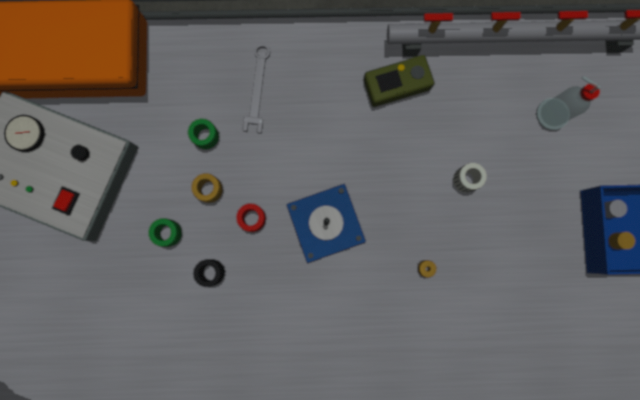

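View pics/scene0.png

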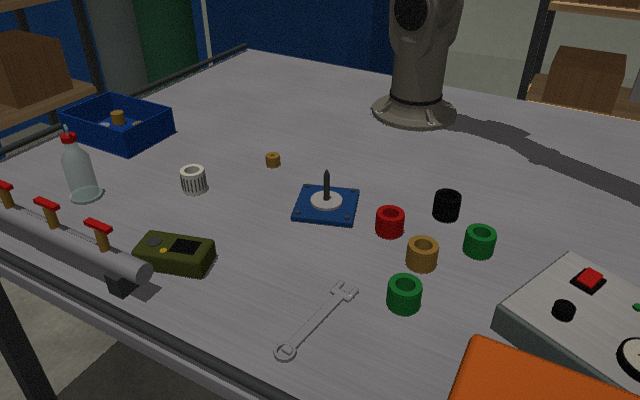

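The top view shows the black cartridge at (209,272), large brass nut (206,188), stand seat (326,223), red ring (251,218) and greens (203,133), (164,233). The scene view shows black at (447,206), brass at (422,253) and the spindle tip at (326,172).

```bash
cat > h.py <<'E'
from station import bot
import cv2,numpy as np
def K(c):
    f=c["pixels"].shape[0]/2/np.tan(np.radians(c["vertical_fov"])/2)
    return f
def ray(c,u,v,z):
    f=K(c);T=np.array(c["world_from_camera"])
    d=T[:3,:3]@[(u-c["cx"])/f,(v-c["cy"])/f,1];o=T[:3,3]
    return o+d*(z-o[2])/d[2]
def proj(c,p):
    f=K(c);T=np.array(c["world_from_camera"])
    q=T[:3,:3].T@(np.array(p)-T[:3,3]);return c["cx"]+f*q[0]/q[2],c["cy"]+f*q[1]/q[2]
def blobs(m,amin=30):
    n,l,s,ce=cv2.connectedComponentsWithStats(m.astype(np.uint8))
    return [(l==i,s[i],ce[i]) for i in range(1,n) if s[i][4]>=amin]
def ringc(c,xy,r,h,n=60):
    "projected silhouette points of upright cylinder"
    a=np.linspace(0,2*np.pi,n);P=[proj(c,(xy[0]+r*np.cos(t),xy[1]+r*np.sin(t),z)) for z in (0,h) for t in a]
    return cv2.convexHull(np.array(P,np.float32))
E
python3 - <<'E'
from h import *
c=bot.read_camera("top");im=c["pixels"]
hsv=cv2.cvtColor(im,cv2.COLOR_RGB2HSV)
H,S,V=[hsv[:,:,i].astype(int) for i in range(3)]
M={"brass":(H>10)&(H<30)&(S>110)&(V>40),"black":(V<40),"seat":(S<40)&(V>125),"blue":(H>100)&(H<125)&(S>120)}
for k,m in M.items():
    for b,s,ce in blobs(m,60):
        if 150<ce[0]<450 and 120<ce[1]<300: print(k,s,np.round(ce,1),np.round(ray(c,*ce,0.02),4))
rg=((H<8)|(H>172)|((H>50)&(H<85)))&(S>120)&(V>40)
for b,s,ce in blobs(rg,150): print("rg",s,np.round(ray(c,*ce,0.025),3))
cr=im[120:295,140:370];cv2.imwrite("pics/crop1.png",cv2.resize(cr,None,fx=3.4,fy=3.4,interpolation=cv2.INTER_CUBIC)[:,:,::-1])
E
```

```text
brass [192 174  30  28 510] [206.3 187.6] [0.5971 0.2301 0.02  ]
brass [419 261  17  16 216] [426.9 268.4] [ 0.4364 -0.1811  0.02  ]
black [195 260  29  26 449] [208.8 272.7] [0.4377 0.225  0.02  ]
seat [310 207  32  32 715] [325.8 222.3] [0.5266 0.0056 0.02  ]
blue [ 288  185   77   77 2638] [325.6 223.2] [0.5249 0.006  0.02  ]
rg [491  11  30  10 239] [ 0.926 -0.357  0.025]
rg [558  10  30  10 246] [ 0.926 -0.49   0.025]
rg [424  13  30   9 232] [ 0.926 -0.224  0.025]
rg [581  84  19  16 213] [ 0.768 -0.511  0.025]
rg [189 119  29  29 438] [0.702 0.237 0.025]
rg [ 54 189  21  23 311] [0.579 0.495 0.025]
rg [237 204  28  28 458] [0.539 0.147 0.025]
rg [149 219  31  27 478] [0.514 0.308 0.025]
```

View pics/crop1.png

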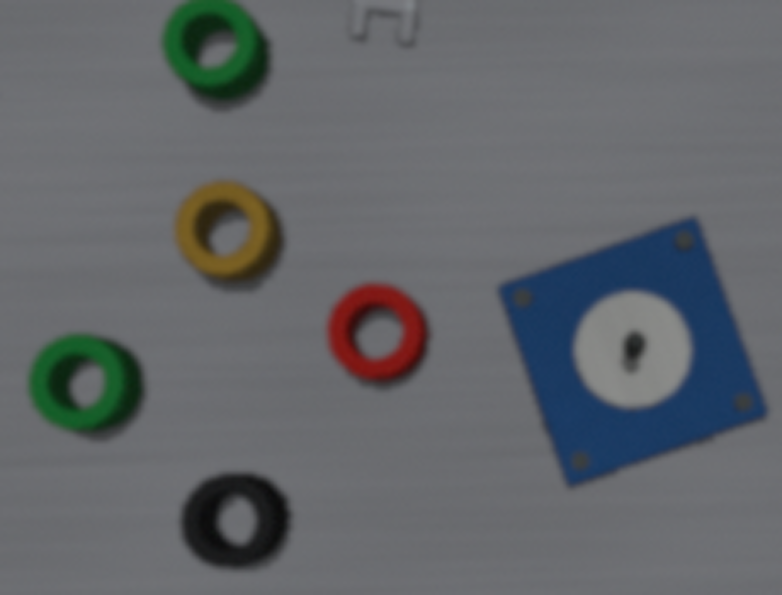

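The crop shows the top-face centres, mapped back to the full picture: nut about (205.7,187.4), black about (207.2,272.6). Next I cross-check with the scene view.

```bash
python3 - <<'E'
from h import *
t=bot.read_camera("top")
for n,u,v,z in(("nut top",205.7,187.4,.044),("blk top",207.2,272.6,.05),("blk mid",208.8,272.7,.025),("nut mid",206.3,187.6,.022)): print(n,ray(t,u,v,z)[:2].round(4))
c=bot.read_camera("scene");im=c["pixels"]
hsv=cv2.cvtColor(im,cv2.COLOR_RGB2HSV);H,S,V=[hsv[:,:,i].astype(int) for i in range(3)]
for k,m,box,z in(("brass",(H>10)&(H<30)&(S>90)&(V>30),(390,225,455,285),.022),("black",V<45,(425,180,470,230),.025),("seat",(S<40)&(V>125),(300,180,350,220),.02)):
    x0,y0,x1,y1=box
    for b,s,ce in blobs(m[y0:y1,x0:x1],60):
        x,y,w,h=s[0]+x0,s[1]+y0,s[2],s[3]
        print(k,(x,y,w,h),"bbox ctr at mid",ray(c,x+w/2-.5,y+h/2-.5,z)[:2].round(4))
# spindle tip
m=(V<70);cols=np.argwhere(m[160:200,315:338]);print("tip",cols.min(0)+[160,315])
for p in((.5266,.0056,.088),(.5266,.0056,.02)):print(np.round(proj(c,p),1),np.round(proj(t,p),1))
E
```

```text
nut top [0.5942 0.2259]
blk top [0.4389 0.2215]
blk mid [0.4378 0.224 ]
nut mid [0.5969 0.2297]
brass (np.int32(406), np.int32(235), np.int32(33), np.int32(39)) bbox ctr at mid [0.5947 0.2289]
black (np.int32(432), np.int32(189), np.int32(29), np.int32(34)) bbox ctr at mid [0.4377 0.2231]
seat (np.int32(311), np.int32(191), np.int32(31), np.int32(17)) bbox ctr at mid [0.5255 0.0058]
tip [170 323]
[326.1 169.9] [326.6 219.9]
[325.6 199.2] [325.8 222.3]
```

>>> jog_arm(
  rows=[
    {"az": -7.4, "fingers": 85},
    {"az": -7.5, "fingers": 85},
    {"az": -7.5, "fingers": 85},
    {"x": -15, "y": -36, "fingers": 85},
    {"x": -15, "y": -36, "fingers": 85},
    {"x": -15, "y": -36, "fingers": 85},
    {"x": -15, "y": -36, "fingers": 85},
    {"x": -15, "y": -36, "fingers": 85},
  ],
  force=40,
)

```text
invalid input
```

>>> jog_arm(
  rows=[
    {"x": -17, "y": -36},
    {"x": -17, "y": -36},
    {"x": -17, "y": -36},
    {"x": -17, "y": -36},
    {"x": -17, "y": -36},
    {"x": -17, "y": -36},
    {},
    {},
  ],
)

```text
invalid input
```

>>> jog_arm(
  rows=[
    {"x": 0, "y": 0, "z": 0, "ax": 0, "ay": 0, "az": -7.4, "fingers": 85},
    {"x": 0, "y": 0, "z": 0, "ax": 0, "ay": 0, "az": -7.5, "fingers": 85},
    {"x": 0, "y": 0, "z": 0, "ax": 0, "ay": 0, "az": -7.5, "fingers": 85},
    {"x": -15, "y": -36, "z": 0, "ax": 0, "ay": 0, "az": 0, "fingers": 85},
    {"x": -15, "y": -36, "z": 0, "ax": 0, "ay": 0, "az": 0, "fingers": 85},
    {"x": -15, "y": -36, "z": 0, "ax": 0, "ay": 0, "az": 0, "fingers": 85},
    {"x": -15, "y": -36, "z": 0, "ax": 0, "ay": 0, "az": 0, "fingers": 85},
    {"x": -15, "y": -36, "z": 0, "ax": 0, "ay": 0, "az": 0, "fingers": 85},
  ],
  force=40,
)

```text
t: 1.05
eef_pos: [0.3326, 0.4425, 0.2313]
tool_rot: [0.0, -0.0, 1.0, 0.0]
contact_force: [0.6, -0.1, 0.1]
gripper_width: 0.997
grasp_force: 0.0
```

>>> jog_arm(
  rows=[
    {"x": -17.5, "y": -36.6, "z": 10, "ax": 0, "ay": 0, "az": 0, "fingers": 85},
    {"x": -17.5, "y": -36.6, "z": 10, "ax": 0, "ay": 0, "az": 0, "fingers": 85},
    {"x": -17.5, "y": -36.6, "z": 10, "ax": 0, "ay": 0, "az": 0, "fingers": 85},
    {"x": -17.5, "y": -36.6, "z": 10, "ax": 0, "ay": 0, "az": 0, "fingers": 85},
    {"x": -17.5, "y": -36.6, "z": 10, "ax": 0, "ay": 0, "az": 0, "fingers": 85},
    {"x": -17.5, "y": -36.6, "z": 10, "ax": 0, "ay": 0, "az": 0, "fingers": 85},
    {"x": 0, "y": 0, "z": 0, "ax": 0, "ay": 0, "az": 0, "fingers": 85},
    {"x": 0, "y": 0, "z": 0, "ax": 0, "ay": 0, "az": 0, "fingers": 85},
  ],
  force=40,
)

```text
t: 1.85
eef_pos: [0.4374, 0.2237, 0.1712]
tool_rot: [-0.0, 0.001, 1.0, -0.0]
contact_force: [-1.1, 1.5, 0.1]
gripper_width: 0.994
grasp_force: 0.0
```

```bash
python3 - <<'E'
from h import *
o=bot.get_obs();print(o['t'],o['eef_pos'],o['q'])
c=bot.read_camera("wrist");im=c["pixels"];cv2.imwrite("pics/w1.png",im[:,:,::-1])
print(c["vertical_fov"],np.round(c["world_from_camera"],3).tolist())
for xy in((.438,.223),):
  for z in(0,.05):print(z,np.round(proj(c,(*xy,z)),1))
E
```

```text
1.85 [0.43740423 0.22373722 0.17120903] [-0.67541699  0.248877    0.08787402  2.05169106 -0.02906944  0.84248968
  0.99750016]
64.33742582974641 [[0.002, 0.964, 0.265, 0.371], [1.0, -0.002, -0.002, 0.225], [-0.001, 0.265, -0.964, 0.314], [0.0, 0.0, 0.0, 1.0]]
0 [319.9 183.1]
0.05 [319.6 195.3]
```

View pics/w1.png

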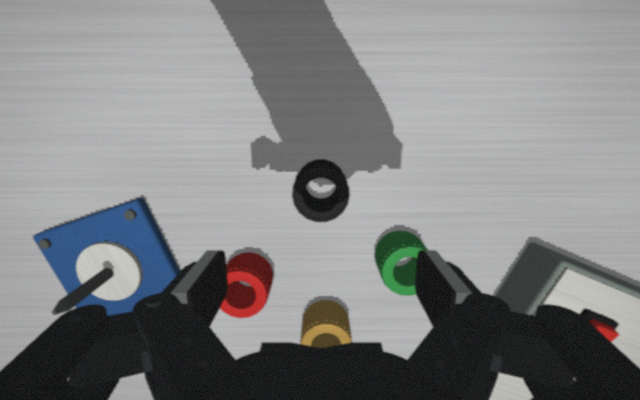

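The wrist view shows the cartridge at (321,190), matching the predicted (320,189), so I go down.

>>> jog_arm(
  rows=[
    {"x": 0, "y": -0.5, "z": 40, "ax": 0, "ay": 0, "az": 0, "fingers": 85},
    {"x": 0, "y": 0, "z": 40, "ax": 0, "ay": 0, "az": 0, "fingers": 85},
    {"x": 0, "y": 0, "z": 30, "ax": 0, "ay": 0, "az": 0, "fingers": 85},
    {"x": 0, "y": 0, "z": 25, "ax": 0, "ay": 0, "az": 0, "fingers": 85},
    {"x": 0, "y": 0, "z": 15, "ax": 0, "ay": 0, "az": 0, "fingers": 85},
    {"x": 0, "y": 0, "z": 8, "ax": 0, "ay": 0, "az": 0, "fingers": 85},
    {"x": 0, "y": 0, "z": 0, "ax": 0, "ay": 0, "az": 0, "fingers": 40},
    {"x": 0, "y": 0, "z": 0, "ax": 0, "ay": 0, "az": 0, "fingers": 40},
  ],
  force=40,
)

```text
t: 2.7
eef_pos: [0.4374, 0.2251, 0.0139]
tool_rot: [0.0, -0.001, 1.0, 0.0]
contact_force: [0.5, -0.1, -0.2]
gripper_width: 0.684
grasp_force: 0.0
```

>>> jog_arm(
  rows=[
    {"x": 0, "y": 0, "z": 0, "ax": 0, "ay": 0, "az": 0, "fingers": 40},
    {"x": 0, "y": 0, "z": 0, "ax": 0, "ay": 0, "az": 0, "fingers": 40},
    {"x": 0, "y": 0, "z": 0, "ax": 0, "ay": 0, "az": 0, "fingers": 40},
    {"x": 0, "y": 0, "z": 0, "ax": 0, "ay": 0, "az": 0, "fingers": 40},
    {"x": 0, "y": 0, "z": 0, "ax": 0, "ay": 0, "az": 0, "fingers": 40},
    {"x": 0, "y": 0, "z": 0, "ax": 0, "ay": 0, "az": 0, "fingers": 40},
    {"x": 0, "y": 0, "z": 0, "ax": 0, "ay": 0, "az": 0, "fingers": 40},
    {"x": 0, "y": 0, "z": 0, "ax": 0, "ay": 0, "az": 0, "fingers": 40},
  ],
  force=40,
)

```text
t: 3.5
eef_pos: [0.4377, 0.2248, 0.0145]
tool_rot: [0.001, -0.0, 1.0, 0.001]
contact_force: [-2.4, 0.3, 7.7]
gripper_width: 0.579
grasp_force: 41.8
```

>>> jog_arm(
  rows=[
    {"x": 0, "y": 0, "z": -10, "ax": 0, "ay": 0, "az": 0, "fingers": 40},
    {"x": 0, "y": 0, "z": -30, "ax": 0, "ay": 0, "az": 0, "fingers": 40},
    {"x": 0, "y": 0, "z": -40, "ax": 0, "ay": 0, "az": 0, "fingers": 40},
    {"x": 0, "y": -10, "z": -40, "ax": 0, "ay": 0, "az": 0, "fingers": 40},
    {"x": -8, "y": -20, "z": -10, "ax": 0, "ay": 0, "az": 0, "fingers": 40},
    {"x": -14, "y": -30, "z": 0, "ax": 0, "ay": 0, "az": 0, "fingers": 40},
    {"x": -14, "y": -35, "z": 0, "ax": 0, "ay": 0, "az": 0, "fingers": 40},
    {"x": -14, "y": -35, "z": 0, "ax": 0, "ay": 0, "az": 0, "fingers": 40},
  ],
  force=40,
)

```text
t: 4.3
eef_pos: [0.4877, 0.0929, 0.1445]
tool_rot: [0.001, -0.0, 1.0, 0.0]
contact_force: [-0.4, 0.2, -1.0]
gripper_width: 0.577
grasp_force: 41.8
```

>>> jog_arm(
  rows=[
    {"x": -14, "y": -35, "z": 0, "ax": 0, "ay": 0, "az": 0, "fingers": 40},
    {"x": -12, "y": -25, "z": 0, "ax": 0, "ay": 0, "az": 0, "fingers": 40},
    {"x": -8, "y": -18, "z": 0, "ax": 0, "ay": 0, "az": 0, "fingers": 40},
    {"x": -4, "y": -10, "z": 0, "ax": 0, "ay": 0, "az": 0, "fingers": 40},
    {"x": 0, "y": 0, "z": 0, "ax": 0, "ay": 0, "az": 0, "fingers": 40},
    {"x": 0, "y": 0, "z": 0, "ax": 0, "ay": 0, "az": 0, "fingers": 40},
    {"x": 0, "y": 0, "z": 0, "ax": 0, "ay": 0, "az": 0, "fingers": 40},
    {"x": 0, "y": 0, "z": 0, "ax": 0, "ay": 0, "az": 0, "fingers": 40},
  ],
  force=40,
)

```text
t: 5.1
eef_pos: [0.5249, 0.0073, 0.1433]
tool_rot: [-0.0, -0.001, 1.0, 0.0]
contact_force: [0.5, 0.3, -1.1]
gripper_width: 0.579
grasp_force: 41.8
```

```bash
python3 - <<'E'
from h import *
o=bot.get_obs();e=o['eef_pos'];print(o['t'],e,o['gripper_width'],o['contact_force'])
S=(.526,.0057)
I=[]
for n in("scene","wrist"):
    c=bot.read_camera(n);im=c["pixels"].copy()
    for z,col in((e[2]-.014+.05,(255,0,255)),(e[2]-.014,(0,255,255))): # expected cartridge rims (tool frame)
        P=np.array([proj(c,(e[0]+.025*np.cos(t),e[1]+.025*np.sin(t),z)) for t in np.linspace(0,6.3,60)],int);cv2.polylines(im,[P],1,col)
    cv2.circle(im,tuple(np.int32(proj(c,(*S,.088)))),3,(255,255,0),1)
    I.append(im[60:260,180:480] if n=="scene" else im)
a=cv2.resize(I[0],(600,400));b=cv2.resize(I[1],(320,200))
b=np.pad(b,((0,200),(0,0),(0,0)))
cv2.imwrite("pics/h1.png",cv2.resize(np.hstack([a,b])[:,:,::-1],(800,348)))
E
```

```text
5.1 [0.52486667 0.00732866 0.1433057 ] 0.5791611980782468 [ 0.47487432  0.32076087 -1.08649516]
```

View pics/h1.png

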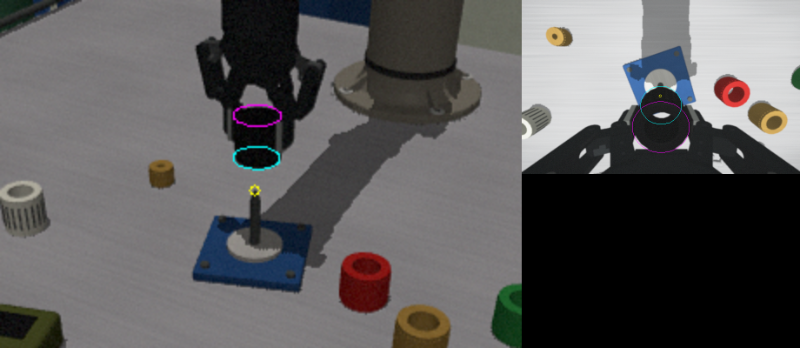

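The scene crop shows the cartridge rim where expected (257,158), just above the spindle tip (255,190). I make a small correction and lower it.

>>> jog_arm(
  rows=[
    {"x": -1, "y": -1.5, "z": 10, "ax": 0, "ay": 0, "az": 0, "fingers": 40},
    {"x": 0, "y": 0, "z": 15, "ax": 0, "ay": 0, "az": 0, "fingers": 40},
    {"x": 0, "y": 0, "z": 20, "ax": 0, "ay": 0, "az": 0, "fingers": 40},
    {"x": 0, "y": 0, "z": 20, "ax": 0, "ay": 0, "az": 0, "fingers": 40},
    {"x": 0, "y": 0, "z": 15, "ax": 0, "ay": 0, "az": 0, "fingers": 40},
    {"x": 0, "y": 0, "z": 10, "ax": 0, "ay": 0, "az": 0, "fingers": 40},
    {"x": 0, "y": 0, "z": 10, "ax": 0, "ay": 0, "az": 0, "fingers": 40},
    {"x": 0, "y": 0, "z": 5, "ax": 0, "ay": 0, "az": 0, "fingers": 40},
  ],
  force=40,
)

```text
t: 6.0
eef_pos: [0.5259, 0.0045, 0.0374]
tool_rot: [-0.0, -0.0, 1.0, -0.0]
contact_force: [-0.3, -0.4, -0.8]
gripper_width: 0.582
grasp_force: 41.8
```

>>> jog_arm(
  rows=[
    {"x": 0, "y": 0, "z": 1.5, "ax": 0, "ay": 0, "az": 0, "fingers": 40},
    {"x": 0, "y": 0, "z": 1, "ax": 0, "ay": 0, "az": 0, "fingers": 40},
    {"x": 0, "y": 0, "z": 1, "ax": 0, "ay": 0, "az": 0, "fingers": 40},
    {"x": 0, "y": 0, "z": 0, "ax": 0, "ay": 0, "az": 0, "fingers": 40},
    {"x": 0, "y": 0, "z": 0, "ax": 0, "ay": 0, "az": 0, "fingers": 40},
    {"x": 0, "y": 0, "z": 0, "ax": 0, "ay": 0, "az": 0, "fingers": 40},
    {"x": 0, "y": 0, "z": 0, "ax": 0, "ay": 0, "az": 0, "fingers": 40},
    {"x": 0, "y": 0, "z": 0, "ax": 0, "ay": 0, "az": 0, "fingers": 40},
  ],
  force=40,
)

```text
t: 6.8
eef_pos: [0.5263, 0.0046, 0.0349]
tool_rot: [0.0, -0.0, 1.0, 0.0]
contact_force: [0.2, -0.1, -0.7]
gripper_width: 0.577
grasp_force: 41.8
```

>>> jog_arm(
  rows=[
    {"x": 0, "y": 0, "z": 0.8, "ax": 0, "ay": 0, "az": 0, "fingers": 40},
    {"x": 0, "y": 0, "z": 0, "ax": 0, "ay": 0, "az": 0, "fingers": 40},
    {"x": 0, "y": 0, "z": 0, "ax": 0, "ay": 0, "az": 0, "fingers": 52},
    {"x": 0, "y": 0, "z": 0, "ax": 0, "ay": 0, "az": 0, "fingers": 60},
    {"x": 0, "y": 0, "z": 0, "ax": 0, "ay": 0, "az": 0, "fingers": 75},
    {"x": 0, "y": 0, "z": 0, "ax": 0, "ay": 0, "az": 0, "fingers": 85},
    {"x": 0, "y": 0, "z": 0, "ax": 0, "ay": 0, "az": 0, "fingers": 85},
    {"x": 0, "y": 0, "z": 0, "ax": 0, "ay": 0, "az": 0, "fingers": 85},
  ],
  force=40,
)

```text
t: 7.6
eef_pos: [0.5262, 0.0045, 0.0339]
tool_rot: [-0.0, -0.0, 1.0, -0.0]
contact_force: [-0.2, 0.1, 0.0]
gripper_width: 0.999
grasp_force: 0.0
```

>>> jog_arm(
  rows=[
    {"x": 0, "y": 0, "z": -15, "ax": 0, "ay": 0, "az": 0, "fingers": 85},
    {"x": 0, "y": 0, "z": -30, "ax": 0, "ay": 0, "az": 0, "fingers": 85},
    {"x": 0, "y": 0, "z": -40, "ax": 0, "ay": 0, "az": 0, "fingers": 85},
    {"x": 0, "y": 0, "z": -40, "ax": 0, "ay": 0, "az": 0, "fingers": 85},
    {"x": -7, "y": 35, "z": -10, "ax": 0, "ay": 0, "az": 0, "fingers": 85},
    {"x": -14, "y": 40, "z": 0, "ax": 0, "ay": 0, "az": 0, "fingers": 85},
    {"x": -14, "y": 40, "z": 0, "ax": 0, "ay": 0, "az": 0, "fingers": 85},
    {"x": -14, "y": 40, "z": 0, "ax": 0, "ay": 0, "az": 0, "fingers": 85},
  ],
  force=40,
)

```text
t: 8.4
eef_pos: [0.5755, 0.1611, 0.1694]
tool_rot: [0.0, 0.0, 1.0, 0.0]
contact_force: [0.5, 0.4, 0.1]
gripper_width: 0.995
grasp_force: 0.0
```

>>> jog_arm(
  rows=[
    {"x": -14, "y": 40, "z": 0, "ax": 0, "ay": 0, "az": 0, "fingers": 85},
    {"x": -6, "y": 26, "z": 0, "ax": 0, "ay": 0, "az": 0, "fingers": 85},
    {"x": 0, "y": 0, "z": 0, "ax": 0, "ay": 0, "az": 0, "fingers": 85},
    {"x": 0, "y": 0, "z": 0, "ax": 0, "ay": 0, "az": 0, "fingers": 85},
    {"x": 0, "y": 0, "z": 0, "ax": 0, "ay": 0, "az": 0, "fingers": 85},
    {"x": 0, "y": 0, "z": 0, "ax": 0, "ay": 0, "az": 0, "fingers": 85},
    {"x": 0, "y": 0, "z": 0, "ax": 0, "ay": 0, "az": 0, "fingers": 85},
    {"x": 0, "y": 0, "z": 0, "ax": 0, "ay": 0, "az": 0, "fingers": 85},
  ],
  force=60,
)

```text
t: 9.2
eef_pos: [0.5953, 0.2248, 0.1692]
tool_rot: [0.0, 0.0, 1.0, 0.0]
contact_force: [-0.4, -0.1, -0.0]
gripper_width: 0.998
grasp_force: 0.0
```

```bash
python3 - <<'E'
from h import *
o=bot.get_obs();e=o['eef_pos'];print(o['t'],e,o['gripper_width'])
S=(.526,.0057);N=(.595,.228);I=[]
for n in("scene","wrist"):
    c=bot.read_camera(n);im=c["pixels"].copy()
    for xy,r,zs in((S,.025,(.02,.07)),(N,.0265,(0,.044))):
      for z in zs:
        P=np.array([proj(c,(xy[0]+r*np.cos(t),xy[1]+r*np.sin(t),z)) for t in np.linspace(0,6.3,60)],int);cv2.polylines(im,[P],1,(255,0,255))
    I.append(cv2.resize(im[120:320,240:540],(600,400)) if n=="scene" else cv2.resize(im,(480,300)))
b=np.pad(I[1],((0,100),(0,0),(0,0)))
cv2.imwrite("pics/h2.png",cv2.resize(np.hstack([I[0],b])[:,:,::-1],(800,296)))
E
```

```text
9.2 [0.59528379 0.2248261  0.16920106] 0.997518347076102
```

View pics/h2.png

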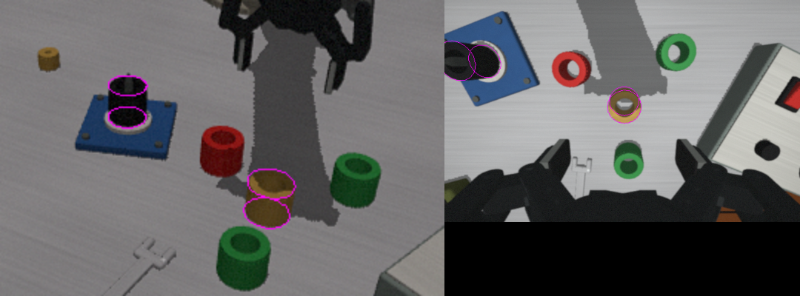

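The scene crop shows the cartridge seated at (128,100), inside its predicted outline. The nut at (268,195) matches its outline too, so I go down on it.

>>> jog_arm(
  rows=[
    {"x": 0, "y": 2.5, "z": 40, "ax": 0, "ay": 0, "az": 0, "fingers": 85},
    {"x": 0, "y": 0, "z": 40, "ax": 0, "ay": 0, "az": 0, "fingers": 85},
    {"x": 0, "y": 0, "z": 35, "ax": 0, "ay": 0, "az": 0, "fingers": 85},
    {"x": 0, "y": 0, "z": 25, "ax": 0, "ay": 0, "az": 0, "fingers": 85},
    {"x": 0, "y": 0, "z": 13, "ax": 0, "ay": 0, "az": 0, "fingers": 85},
    {"x": 0, "y": 0, "z": 6, "ax": 0, "ay": 0, "az": 0, "fingers": 85},
    {"x": 0, "y": 0, "z": 0, "ax": 0, "ay": 0, "az": 0, "fingers": 85},
    {"x": 0, "y": 0, "z": 0, "ax": 0, "ay": 0, "az": 0, "fingers": 85},
  ],
  force=70,
)

```text
t: 10.1
eef_pos: [0.5962, 0.2284, 0.0113]
tool_rot: [0.001, -0.0, 1.0, 0.0]
contact_force: [0.3, 0.3, 0.7]
gripper_width: 0.995
grasp_force: 0.0
```

>>> jog_arm(
  rows=[
    {"x": 0, "y": 0, "z": 0, "ax": 0, "ay": 0, "az": 0, "fingers": 40},
    {"x": 0, "y": 0, "z": 0, "ax": 0, "ay": 0, "az": 0, "fingers": 40},
    {"x": 0, "y": 0, "z": 0, "ax": 0, "ay": 0, "az": 0, "fingers": 40},
    {"x": 0, "y": 0, "z": 0, "ax": 0, "ay": 0, "az": 0, "fingers": 40},
    {"x": 0, "y": 0, "z": 0, "ax": 0, "ay": 0, "az": 0, "fingers": 40},
    {"x": 0, "y": 0, "z": 0, "ax": 0, "ay": 0, "az": 0, "fingers": 40},
    {"x": 0, "y": 0, "z": 0, "ax": 0, "ay": 0, "az": 0, "fingers": 40},
    {"x": 0, "y": 0, "z": 0, "ax": 0, "ay": 0, "az": 0, "fingers": 40},
  ],
  force=70,
)

```text
t: 10.9
eef_pos: [0.5959, 0.2282, 0.0112]
tool_rot: [0.001, 0.0, 1.0, 0.0]
contact_force: [-1.1, -1.2, 4.7]
gripper_width: 0.58
grasp_force: 74.4
```

>>> jog_arm(
  rows=[
    {"x": 0, "y": 0, "z": -10, "ax": 0, "ay": 0, "az": 0, "fingers": 40},
    {"x": 0, "y": 0, "z": -30, "ax": 0, "ay": 0, "az": 0, "fingers": 40},
    {"x": 0, "y": 0, "z": -40, "ax": 0, "ay": 0, "az": 0, "fingers": 40},
    {"x": 0, "y": -10, "z": -30, "ax": 0, "ay": 0, "az": 0, "fingers": 40},
    {"x": 7, "y": -22.5, "z": -10, "ax": 0, "ay": 0, "az": 0, "fingers": 40},
    {"x": 9, "y": -30, "z": 0, "ax": 0, "ay": 0, "az": 0, "fingers": 40},
    {"x": 12, "y": -35, "z": 0, "ax": 0, "ay": 0, "az": 0, "fingers": 40},
    {"x": 12, "y": -35, "z": 0, "ax": 0, "ay": 0, "az": 0, "fingers": 40},
  ],
  force=70,
)

```text
t: 11.7
eef_pos: [0.554, 0.0944, 0.1301]
tool_rot: [-0.0, -0.0, 1.0, -0.0]
contact_force: [0.4, -0.1, -4.5]
gripper_width: 0.578
grasp_force: 74.3
```

>>> jog_arm(
  rows=[
    {"x": 11, "y": -35, "z": 0, "ax": 0, "ay": 0, "az": 0, "fingers": 40},
    {"x": 10, "y": -27, "z": 0, "ax": 0, "ay": 0, "az": 0, "fingers": 40},
    {"x": 6, "y": -18, "z": 0, "ax": 0, "ay": 0, "az": 0, "fingers": 40},
    {"x": 3, "y": -10, "z": 0, "ax": 0, "ay": 0, "az": 0, "fingers": 40},
    {"x": 0, "y": 0, "z": 0, "ax": 0, "ay": 0, "az": 0, "fingers": 40},
    {"x": 0, "y": 0, "z": 0, "ax": 0, "ay": 0, "az": 0, "fingers": 40},
    {"x": 0, "y": 0, "z": 0, "ax": 0, "ay": 0, "az": 0, "fingers": 40},
    {"x": 0, "y": 0, "z": 0, "ax": 0, "ay": 0, "az": 0, "fingers": 40},
  ],
  force=70,
)

```text
t: 12.5
eef_pos: [0.5255, 0.0069, 0.1299]
tool_rot: [0.0, -0.001, 1.0, 0.0]
contact_force: [0.5, 0.5, -4.9]
gripper_width: 0.58
grasp_force: 74.2
```

```bash
python3 - <<'E'
from h import *
o=bot.get_obs();e=o['eef_pos'];print(o['t'],e,o['gripper_width'],o['contact_force'])
S=(.526,.0057);I=[]
for n in("scene","wrist"):
    c=bot.read_camera(n);im=c["pixels"].copy()
    b=e[2]-.0112
    for xy,r,zs in((S,.025,(.02,.07)),(e[:2],.0265,(b,b+.044))):
      for z in zs:
        P=np.array([proj(c,(xy[0]+r*np.cos(t),xy[1]+r*np.sin(t),z)) for t in np.linspace(0,6.3,60)],int);cv2.polylines(im,[P],1,(255,0,255))
    I.append(cv2.resize(im[80:240,240:400],(500,500)) if n=="scene" else cv2.resize(im[:300,200:440],(400,500)))
cv2.imwrite("pics/h3.png",cv2.resize(np.hstack(I)[:,:,::-1],(800,444)))
E
```

```text
12.5 [0.52551907 0.00690565 0.12994097] 0.5795744265341538 [ 0.46245294  0.50049027 -4.90724036]
```

View pics/h3.png

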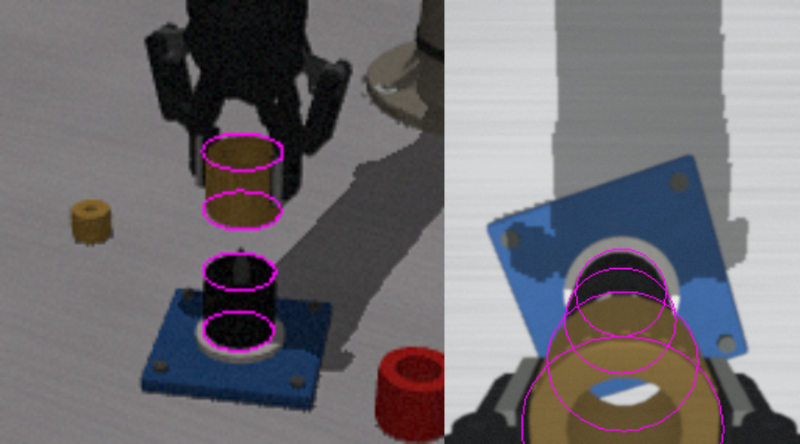

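The nut hangs at (242,190) within its outline, directly above the seated cartridge (240,300), so I lower it.

>>> jog_arm(
  rows=[
    {"x": 0, "y": -1, "z": 6, "ax": 0, "ay": 0, "az": 0, "fingers": 40},
    {"x": 0, "y": 0, "z": 10, "ax": 0, "ay": 0, "az": 0, "fingers": 40},
    {"x": 0, "y": 0, "z": 10, "ax": 0, "ay": 0, "az": 0, "fingers": 40},
    {"x": 0, "y": 0, "z": 10, "ax": 0, "ay": 0, "az": 0, "fingers": 40},
    {"x": 0, "y": 0, "z": 7, "ax": 0, "ay": 0, "az": 0, "fingers": 40},
    {"x": 0, "y": 0, "z": 3, "ax": 0, "ay": 0, "az": 0, "fingers": 40},
    {"x": 0, "y": 0, "z": 1, "ax": 0, "ay": 0, "az": 0, "fingers": 40},
    {"x": 0, "y": 0, "z": 0, "ax": 0, "ay": 0, "az": 0, "fingers": 40},
  ],
  force=70,
)

```text
t: 13.4
eef_pos: [0.5254, 0.0046, 0.083]
tool_rot: [0.0, -0.0, 1.0, 0.0]
contact_force: [-0.3, -0.2, -4.5]
gripper_width: 0.582
grasp_force: 74.2
```

>>> jog_arm(
  rows=[
    {"x": 0, "y": 0, "z": 0.5, "ax": 0, "ay": 0, "az": 0, "fingers": 40},
    {"x": 0, "y": 0, "z": 0.5, "ax": 0, "ay": 0, "az": 0, "fingers": 40},
    {"x": 0, "y": 0, "z": 0.5, "ax": 0, "ay": 0, "az": 0, "fingers": 40},
    {"x": 0, "y": 0, "z": 0, "ax": 0, "ay": 0, "az": 0, "fingers": 40},
    {"x": 0, "y": 0, "z": 0, "ax": 0, "ay": 0, "az": 0, "fingers": 40},
    {"x": 0, "y": 0, "z": 0, "ax": 0, "ay": 0, "az": 0, "fingers": 40},
    {"x": 0, "y": 0, "z": 0, "ax": 0, "ay": 0, "az": 0, "fingers": 40},
    {"x": 0, "y": 0, "z": 0, "ax": 0, "ay": 0, "az": 0, "fingers": 40},
  ],
  force=70,
)

```text
t: 14.2
eef_pos: [0.5252, 0.0046, 0.0815]
tool_rot: [0.0, -0.0, 1.0, 0.0]
contact_force: [0.1, 0.1, -4.5]
gripper_width: 0.582
grasp_force: 74.2
```

>>> jog_arm(
  rows=[
    {"x": 0, "y": 0, "z": 0.5, "ax": 0, "ay": 0, "az": 0, "fingers": 40},
    {"x": 0, "y": 0, "z": 0.5, "ax": 0, "ay": 0, "az": 0, "fingers": 40},
    {"x": 0, "y": 0, "z": 0, "ax": 0, "ay": 0, "az": 0, "fingers": 40},
    {"x": 0, "y": 0, "z": 0, "ax": 0, "ay": 0, "az": 0, "fingers": 40},
    {"x": 0, "y": 0, "z": 0, "ax": 0, "ay": 0, "az": 0, "fingers": 40},
    {"x": 0, "y": 0, "z": 0, "ax": 0, "ay": 0, "az": 0, "fingers": 40},
    {"x": 0, "y": 0, "z": 0, "ax": 0, "ay": 0, "az": 0, "fingers": 40},
    {"x": 0, "y": 0, "z": 0, "ax": 0, "ay": 0, "az": 0, "fingers": 40},
  ],
  force=70,
)

```text
t: 15.0
eef_pos: [0.5254, 0.0046, 0.0812]
tool_rot: [0.0, -0.0, 1.0, 0.0]
contact_force: [-2.6, 0.0, 4.7]
gripper_width: 0.576
grasp_force: 75.4
```

The force has changed sign, so the nut is resting on the cartridge. I release and retreat.

>>> jog_arm(
  rows=[
    {"x": 0, "y": 0, "z": 0, "ax": 0, "ay": 0, "az": 0, "fingers": 52},
    {"x": 0, "y": 0, "z": 0, "ax": 0, "ay": 0, "az": 0, "fingers": 58},
    {"x": 0, "y": 0, "z": 0, "ax": 0, "ay": 0, "az": 0, "fingers": 70},
    {"x": 0, "y": 0, "z": 0, "ax": 0, "ay": 0, "az": 0, "fingers": 85},
    {"x": 0, "y": 0, "z": 0, "ax": 0, "ay": 0, "az": 0, "fingers": 85},
    {"x": 0, "y": 0, "z": 0, "ax": 0, "ay": 0, "az": 0, "fingers": 85},
    {"x": 0, "y": 0, "z": -10, "ax": 0, "ay": 0, "az": 0, "fingers": 85},
    {"x": 0, "y": 0, "z": -20, "ax": 0, "ay": 0, "az": 0, "fingers": 85},
  ],
  force=70,
)

```text
t: 15.8
eef_pos: [0.5241, 0.0045, 0.1101]
tool_rot: [-0.001, -0.0, 1.0, -0.0]
contact_force: [-0.2, 0.3, -0.6]
gripper_width: 0.992
grasp_force: 0.0
```

>>> jog_arm(
  rows=[
    {"x": 0, "y": 0, "z": -30, "ax": 0, "ay": 0, "az": 0, "fingers": 85},
    {"x": 0, "y": 0, "z": -30, "ax": 0, "ay": 0, "az": 0, "fingers": 85},
    {"x": 0, "y": 0, "z": -30, "ax": 0, "ay": 0, "az": 0, "fingers": 85},
    {"x": 0, "y": 0, "z": -15, "ax": 0, "ay": 0, "az": 0, "fingers": 85},
    {"x": 0, "y": 0, "z": 0, "ax": 0, "ay": 0, "az": 0, "fingers": 85},
    {"x": 0, "y": 0, "z": 0, "ax": 0, "ay": 0, "az": 0, "fingers": 85},
    {"x": 0, "y": 0, "z": 0, "ax": 0, "ay": 0, "az": 0, "fingers": 85},
    {"x": 0, "y": 0, "z": 0, "ax": 0, "ay": 0, "az": 0, "fingers": 85},
  ],
  force=70,
)

```text
t: 16.6
eef_pos: [0.5245, 0.0045, 0.2144]
tool_rot: [-0.001, -0.0, 1.0, -0.0]
contact_force: [-0.4, 0.3, 0.4]
gripper_width: 0.994
grasp_force: 0.0
```

```bash
python3 - <<'E'
from h import *
o=bot.get_obs();e=o['eef_pos'];print(o['t'],e)
S=(.526,.0057);I=[]
for n in("scene","wrist"):
    c=bot.read_camera(n);im=c["pixels"].copy()
    for r,z in((.025,.02),(.025,.07),(.0265,.114)):
        P=np.array([proj(c,(S[0]+r*np.cos(t),S[1]+r*np.sin(t),z)) for t in np.linspace(0,6.3,60)],int);cv2.polylines(im,[P],1,(255,0,255))
    I.append(cv2.resize(im[80:240,240:400],(500,500)) if n=="scene" else cv2.resize(im[:300,200:440],(400,500)))
cv2.imwrite("pics/h4.png",cv2.resize(np.hstack(I)[:,:,::-1],(800,444)))
E
```

```text
16.6 [0.5244621  0.00452846 0.2143997 ]
```

View pics/h4.png

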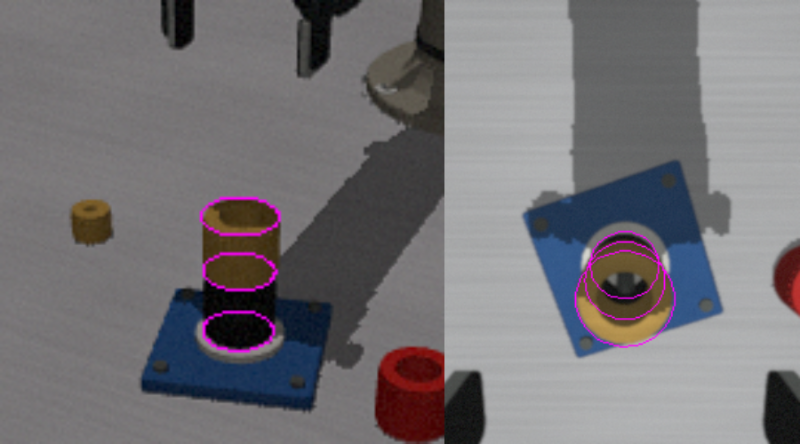

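The nut at (240,240) sits flat on the cartridge at (240,305). Both lie in their predicted outlines and the gripper is clear.

```bash
python3 -c "
from station import bot
print(bot.hand_in())"
```

```text
the job is handed in; nothing more can be done
None
```

The black cartridge is seated home on the spindle with the larger brass nut flat on top of it; both are released, and I handed the job in at about 17 s of the 50 s allowed (no verdict came back).

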